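Press a flanged bush home with the star wheel of a bench rack press

TASK

Set the pillow block down between the guide rails of the bench press, its bush facing the ram, and let go. Push the star wheel round spoke after spoke (upper spokes towards the end stop) until the bush's flange is fully home against the block: finish with a firm push of about 16 N on the spoke, held for a second so that it beds, but never more than 20 N, or the flange is crushed. Then push the wheel back until the ram stands at least 12 mm clear of the bush, and leave the other tools on the bench alone.

Things in the scene. Friction and masses are not known exactly. Their poses are not given: they have to be found in the camera images.
- press: Grey iron bench rack press, bolted down. Origin: on the bench under the ram's axis; x points away from the wheel side (at yaw 0 the wheel faces the robot), y from the ram to the work table and the end stop. Foot 112 x 356 x 14 mm (y -158 to 198). Head: x -45 to 45, y -130 to -10, 149 mm high. The ram, a 25 mm bar along y, has its axis 110 mm above the bench.
- nest (a point): Point on the smooth oiled top of the press's work table, 76 mm above the bench, on the ram's axis (press y 124 mm): set the block's origin down here; axes as the press. Two outward-flaring guide rails 10 mm high, 74 mm apart at the bottom and 84 at the top (press y 30 to 150), centre its 70 mm foot. A steel end stop, 60 mm high, is clamped across the table some 5 to 15 mm beyond the block.
- star_wheel (a joint): Angle of the star wheel, rad, 0 to 5. At 0 one of its five spokes (72 degrees apart) points straight up; the value grows as the upper spokes move towards the end stop (press +y). The ram advances 14 mm per rad towards the stop. Friction about 0.08 N m: it stays where it is left, but springs back a little when let go under load.
- wheel_centre (a point): Centre of the star wheel, in the plane of its spokes, 86 mm above the bench (press x -82, y -70 mm). Axle along the press's x. Hub 40 mm across, 28 mm long; spokes are 11 mm round steel rods, each with a 20 mm black ball, ball centres 68 mm from the axle, outermost point 78 mm. The spokes' plane is 43 mm in front of the head's face.
- ram_nose: Front end of the ram: a flat-faced steel plug, 25 mm across, on a stack of disc springs (60 N per mm), so that the load builds up as the wheel is turned on. Origin: centre of its flat face; axes as the press.
- pillow_block: Loose aluminium pillow block, 0.3 to 0.5 kg, upright on the bench: foot 70 x 48 x 10 mm (x, y, z), on it a body 44 mm wide, 48 long, flat upright sides to 34 mm, rounded top at 56 mm. Origin: centre of the underside. Bore along y, 34 mm up; the bush sticks out at -y. In the press its axes lie as the press's, plain +y face to the stop; the ram slides it the last mm to the stop.
- bush_face (a point): Centre of the outer face of the brass bush's flange (34 mm across, 4 mm thick; barrel 24 mm). The bush is started in the bore, a press fit that takes about 25 N to move; at first the flange stands 8 to 12 mm off the block. Fully home the flange bears on the block and this point is at y -28, z 34 mm in the block's frame.
- screwdriver_2: Screwdriver with yellow handle, 190 mm long, lying on the bench, to be left alone. Origin: centre of its underside.
- wrench_1: Steel open-ended wrench, 200 mm long, lying on the bench, to be left alone. Origin: centre of its underside.
- tape_measure: Yellow tape measure, 40 x 80 x 66 mm, on the bench, to be left alone. Origin: centre of its underside.

How it is judged:
On the way, in this order (a step that is already met when the one before it is completed fails the run):
1. the block stands in the guide rails, bush towards the ram, released (x of pillow_block in the frame of press between -0.006 and 0.006 m and z of pillow_block in the frame of press between 0.072 and 0.079 m and y of bush_face in the frame of pillow_block below -0.03 m and y of bush_face in the frame of press between 0.06 and 0.125 m and angle between pillow_block's own z axis and vertical below 0.06 rad and contact force between the fingers and pillow_block below 0.2 N), for 0.2 s.
2. the bush is fully home (within 1 mm) and the ram bears on it with a firm 35 N or more, held (y of bush_face in the frame of pillow_block above -0.029 m and contact force between ram_nose and pillow_block above 35 N), for 0.5 s.
At the end, for the whole second after the job is handed in: The block stands upright between the rails, against or near the end stop (its origin at press y over 125 mm), its bush home within 1 mm, the ram's nose at least 10 mm clear of the bush, wheel and block at rest (y of bush_face in the frame of pillow_block above -0.029 m and distance between ram_nose and bush_face above 0.01 m and x of pillow_block in the frame of press between -0.006 and 0.006 m and z of pillow_block in the frame of press between 0.072 and 0.079 m and y of pillow_block in the frame of press above 0.125 m and angle between pillow_block's own z axis and vertical below 0.06 rad and velocity of joint star_wheel between -0.05 and 0.05 rad/s and linear speed of pillow_block below 0.01 m/s); the robot touches nothing.
It fails at once if the ram crushes the flange: more than 105 N between ram and bush (contact force between ram_nose and pillow_block above 105 N).
It fails at once if a bystander tool is moved by more than 20 mm (distance of any of screwdriver_2, wrench_1, tape_measure from where it was at the start of the episode above 0.02 m).
It also fails if it takes over 72 s, if anything falls off the work surface, if the arm or the gripper's body presses on something with over 40 N, if the wrist force passes 120 N, or if a joint passes its speed limit or range.

ROBOT

A 6-joint arm with a two-finger parallel gripper is mounted at the origin on a cart in front of the work surface, level with it; the furniture and walls round the work are solid. World frame = base frame: x ahead of the robot, y to its left, z up, the work surface at z = 0. Lengths are in m, angles in rad, forces in N, time in s.
With the tool pointing down it reaches from about 0.3 to 0.775 m from the base axis. Payload 14.6 kg.
Tool frame: the origin (TCP) lies between the finger pads; the fingertips stand 19 mm ahead of it and the grasp point (between the pads) is the TCP; z points along the fingers, y is the direction in which the jaws open and shut (so a half turn about z gives the same grasp; the last joint's range is limited). The gripper opens to 94 mm and grips with 3 to 60 N. Pads are 16 mm wide; open, the fingers measure 119 mm over their backs; the gripper's body (75 mm by 177 mm) begins 78 mm behind the grasp point.
Start: joints at [-0.067, 0.3, 1.521, -0, 1.321, -0.067], TCP at [0.55, -0, 0.224] pointing down, gripper open.
Joint ranges: [-3.03, 3.03], [-0.79, 2.21], [0.23, 2.52], [-1.04, 4.18], [0, 3.07], [-2.55, 2.55]. Speed limits (rad/s): [2.22, 2.22, 2.57, 3.14, 3.14, 3.14].

INTERFACE

Orientations are given as [roll, pitch, yaw] about the fixed x, y, z axes, in that order (R = Rz(yaw) Ry(pitch) Rx(roll)).
In Python, from station import telemetry, vision, ctrl gives the robot as it stands. The module is installed in compiled form; this text tells all that it offers.
- The arm moves only by the shell command python3 -m creep 'ROWS' [FORCE]. ROWS is JSON, a list of rows, each a list of 3 entries, a list of its own where there are three numbers: the shift along the tool's x, y, z in units of 50 mm (1.0 is 50 mm), then the turn about the tool's z in units of 8 degrees (1.0 is 8 degrees), then the opening, from 0 (shut) to 1 (fully open). In form: [[[tx, ty, tz], twist, gripper], ...]. A call has 1 to 12 rows; each row is the pose to reach, as a shift and turn from the pose commanded when the call began, along the tool's axes at that moment; what a row does not reach only later rows make up. A row lasts 1/10 s, in which the tool goes at most 50 mm and 8.59 degrees, less where a joint would pass 70% of its speed; a pose out of reach is approached as far as the arm can. A call with a gripper value outside its range is refused whole. The fingers move at their own pace and stop on an object; FORCE is the grip in N (left out, the last holds). Time passes only in rows, so rows that repeat a pose let the fingers close. It gives the time, the measured TCP pose, the force and the opening at its end, in the units of the state.
- telemetry.get_obs(): the state, without advancing time (a new reading comes with each control period).
- vision.camera(name): name is "scene" or "side" or "wrist"; returns a dict with "img" (420x560x3 uint8, red, green, blue), "depth" (420x560 float32, m along the optical axis (not along the pixel's ray), 0 where there is no reading), "vertical_fov" (degrees; the focal length in pixels is half the picture's height over the tangent of half this angle, whatever the lens; pixels are square), "cx", "cy" (the principal point, pixels), "extrinsics" (4x4, takes a point from camera to world coordinates); the wrist camera has in their place "hand_eye" (4x4, takes a point from camera to tool coordinates, whose origin is the TCP and whose axes are the flange's). Camera axes: x right, y down, z forward; pixel columns grow to the right and rows downward; lengths in m; the calibration is good to about 2 mm. A picture is of the moment at which its call begins: read the wrist's pose just before it.
- ctrl.hand_in(): hands the job in, once; it reports no verdict.
The state is a dict: "time_s": time; "qpos": joint angles; "joint_vel": joint speeds; "tau": joint torques, N m; "ee_pos": TCP position; "eef_rot": TCP orientation; "force": force on the tool from outside, world axes, zero at the start; "moment": the same for the moment, N m; "grip_width": finger opening in m.
Only numpy, scipy, OpenCV 4.12 (cv2) and the standard library are available. Lean on these libraries where they do the work, as an engineer would, in place of code of your own. Each camera call takes 0.05 s, during which the arm holds its last target.

## Working session

There is one attempt and no reset: what is moved stays moved. The work goes in short steps, Python scripts to look and compute and a shell command to move; the robot and the scene stay as the last step left them, time stands still between calls to the robot, and variables do not carry over. Pictures are saved under pics/ and viewed, and the job is handed in when it is done.

```bash
mkdir -p pics
cat > h.py <<'E'
import numpy as np, cv2
from station import telemetry, vision, ctrl
def shot(name,fn):
    o=telemetry.get_obs(); c=vision.camera(name)
    cv2.imwrite('pics/'+fn+'.png',c['img'][:,:,::-1]); 
    np.savez('pics/'+fn+'.npz',**c,ee=o['ee_pos'],rot=o['eef_rot'])
    return o,c
E
python3 - <<'E'
from h import *
for n in ['scene','side','wrist']:
    o,c=shot(n,n+'0'); print(n,c['vertical_fov'],c['cx'],c['cy'],c.get('extrinsics',c.get('hand_eye')))
print(o)
E
```

```text
scene 45.9418126132607 274.0983338947406 210.94878979168078 [[-6.69437078e-01 -5.24668141e-01  5.25906208e-01 -1.18782091e-01]
 [-7.42868605e-01  4.72344048e-01 -4.74381004e-01  8.34796589e-01]
 [ 4.83932208e-04 -7.08247444e-01 -7.05964109e-01  1.08523723e+00]
 [ 0.00000000e+00  0.00000000e+00  0.00000000e+00  1.00000000e+00]]
side 56.5822636451378 279.677972000652 212.70129803125852 [[-0.9994628  -0.00454044  0.03245768  0.59128778]
 [-0.02935734  0.56428523 -0.82505777  0.89308104]
 [-0.01456927 -0.82556742 -0.56411539  0.56092387]
 [ 0.          0.          0.          1.        ]]
wrist 60.529913412636944 280.8188476883069 215.9566492688732 [[ 5.99903429e-04 -9.73293751e-01 -2.29562440e-01  6.63107213e-02]
 [ 9.99999818e-01  5.70600026e-04  1.94029477e-04  1.14273347e-03]
 [-5.78593435e-05 -2.29562515e-01  9.73293917e-01 -1.59614343e-01]
 [ 0.00000000e+00  0.00000000e+00  0.00000000e+00  1.00000000e+00]]
{'time_s': 0.1, 'qpos': array([-6.66142383e-02,  3.00430824e-01,  1.52152774e+00,  2.49547529e-05,
        1.32071615e+00, -6.65938720e-02]), 'joint_vel': array([ 1.20712643e-04, -1.26054431e-03, -8.31465585e-04,  1.30701660e-04,
        3.24353649e-05,  1.75489005e-03]), 'tau': array([ 1.84928511e-03, -5.32644153e+01, -3.53284299e+01,  7.10431044e-02,
        2.34944851e-02, -7.30603051e-05]), 'ee_pos': array([5.49776470e-01, 1.02455482e-05, 2.23930979e-01]), 'eef_rot': array([-3.14051459e+00, -9.61240479e-05,  1.57076972e+00]), 'force': array([-0.26320005, -0.22678868,  1.11833138]), 'moment': array([-0.00593794, -0.06361503, -0.00204652]), 'grip_width': 0.09418231175678113}
```

View pics/scene0.png

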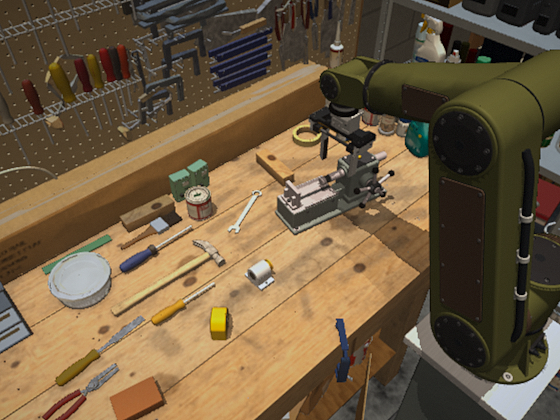

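View pics/side0.png

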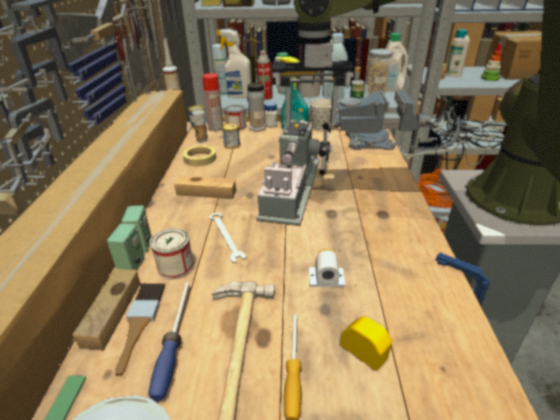

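View pics/wrist0.png

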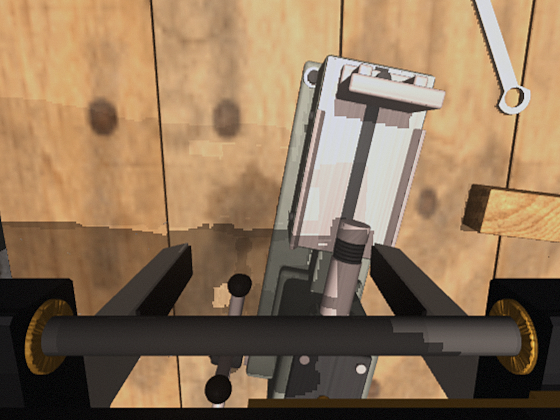

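```bash
cat >> h.py <<'E'
from scipy.spatial.transform import Rotation as Ro
def load(fn): return dict(np.load('pics/'+fn+'.npz'))
def T(c):
    if 'extrinsics' in c: return c['extrinsics']
    W=np.eye(4); W[:3,:3]=Ro.from_euler('xyz',c['rot']).as_matrix(); W[:3,3]=c['ee']; return W@c['hand_eye']
def cloud(c):
    f=210/np.tan(np.radians(c['vertical_fov'])/2); v,u=np.mgrid[:420,:560]; d=c['depth']
    P=np.stack([(u-c['cx'])/f*d,(v-c['cy'])/f*d,d],-1); t=T(c); return P@t[:3,:3].T+t[:3,3]
def ray(c,u,v,z):
    f=210/np.tan(np.radians(c['vertical_fov'])/2); t=T(c); d=t[:3,:3]@np.array([(u-c['cx'])/f,(v-c['cy'])/f,1]); return t[:3,3]+d*(z-t[2,3])/d[2]
def proj(c,p):
    f=210/np.tan(np.radians(c['vertical_fov'])/2); t=T(c); q=t[:3,:3].T@(np.asarray(p)-t[:3,3]); return q[0]/q[2]*f+c['cx'],q[1]/q[2]*f+c['cy']
E
python3 - <<'E'
from h import *
def crop(fn,x0,x1,y0,y1,k):
    im=cv2.imread('pics/'+fn+'.png')[y0:y1,x0:x1]; return cv2.resize(im,None,fx=k,fy=k,interpolation=cv2.INTER_CUBIC)
cv2.imwrite('pics/cA.png',np.hstack([crop('scene0',235,285,245,300,8),crop('side0',300,350,240,295,8)]))
cv2.imwrite('pics/cB.png',crop('scene0',270,410,140,235,5))
for fn,(x0,x1,y0,y1) in [('scene0',(235,285,245,300)),('side0',(300,350,240,295))]:
    P=cloud(load(fn))[y0:y1,x0:x1].reshape(-1,3)
    print(np.percentile(P[:,2],[5,50]))
    P=P[P[:,2]>0.02]; print(len(P),P.min(0),P.max(0),np.median(P,0))
E
```

```text
[-0.00227981  0.00193325]
427 [-0.11878209  0.27256199  0.02008531] [0.54264849 0.83479659 1.08523723] [0.51263163 0.3138019  0.04810715]
[-9.45347028e-05  2.20044976e-03]
678 [0.50160511 0.274675   0.02000345] [0.59128778 0.89308104 0.56092387] [0.52484586 0.32902433 0.04930171]
```

View pics/cA.png

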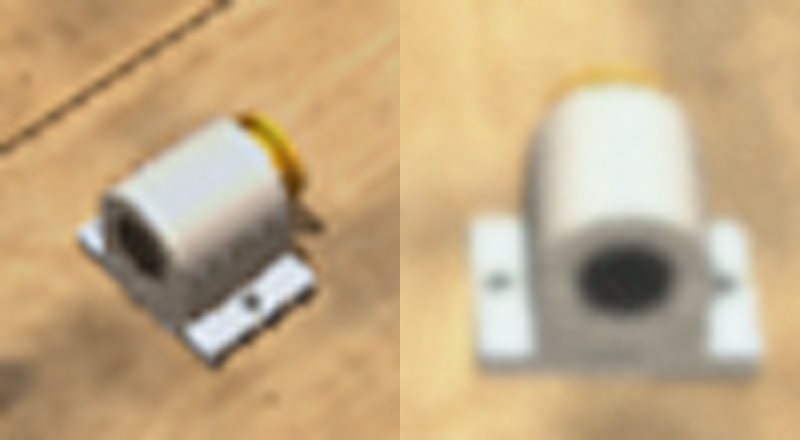

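View pics/cB.png

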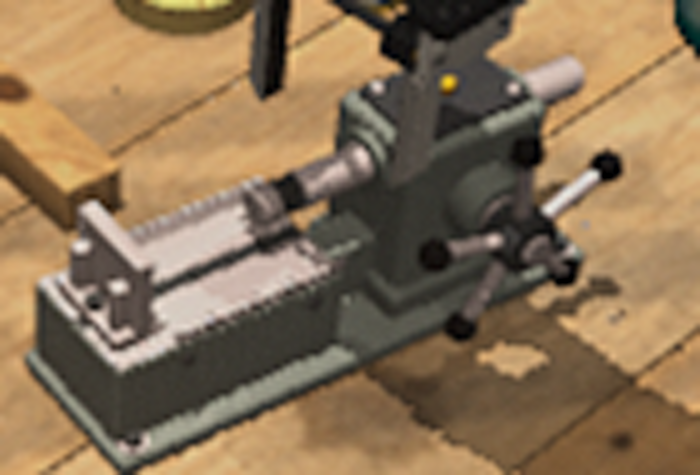

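Run:
```python
from h import *
c=load('wrist0'); P=cloud(c); 
z=np.round(P[...,2]*1000).astype(int)
im=cv2.applyColorMap(np.clip(z*255//160,0,255).astype(np.uint8),cv2.COLORMAP_JET)
cv2.imwrite('pics/zw.png',im)
for v in range(40,400,20): print(v, z[v,230:450:8])
```

```text
40 [-2 -1 -1 -2  0 -1 -1 -2  0 -1 -2  0 -1 -1 -2 -1 -1  0  0 -1 -2  0  0  0
 -1 -1  0 -2]
60 [-1 -1 -3  0 -2 -2  0  0 -1 -1 -1 -1 75 75 75 76 75  0  0 -1 -1  0 -2 -2
 -1  0 -1  0]
80 [ -1  -2   1  -1  -2  -2   0  -1  -1  10  22  49  74  76  84 133 136 137
 136 134 135  85  98 116 118  75   0  -2]
100 [ -1  -2   0  -2  -1   0  -1   0  -1  15  13  74  75  76  76  84  94 102
 111 120 128 134 136 135 135 134 137   0]
120 [ 1  0 -1 -2 -1 -1 -1  0 12 15 49 84 75 75 75 76 75 75 75 75 76 75 74 76
 75 -1  0  0]
140 [ 1 -1 -2  0 -1 -2  0 -2 11 14 74 77 75 75 76 74 77 76 76 75 76 76 75 79
 84 -2 -1 -2]
160 [-1 -1 -1 -2  0 -1 -1 11 13 48 85 76 76 74 76 75 76 75 75 76 76 77 77 85
 -1 -1  0 -1]
180 [ 0 -1 -1  0 -1 -1 -2 13 14 83 78 76 75 75 75 75 76 77 75 73 75 77 83 -1
  0 -1 -1 -1]
200 [-2  0  0 -2 -1 -1  9 13 48 84 76 76 76 75 75 75 75 75 77 75 75 80 84 -1
 -1 -1 -1 -1]
220 [ -2  -1  -2  -2   0   0  13  14  83  76  75  77  74  75 110 105  76  75
  76  75  78  84  -1   0  -1  -1   0  -2]
240 [384   0  -1  -2  -2  -2  14  13  85  76  75  75  74  76 111 122 121 116
  74  76  81  -1   0  -1   0  -1  -1  -1]
260 [ -1  -1  -1   1  -2  13  14  13  12  13  23  57  58 116 118 120 115  13
 212 226 230 231 231  -1   0  -1   0   0]
280 [105 107 105  -1  -1  13  27  35  39  36  50  59 110 120 121 120  23  -1
 216 228 239 248 253 252 253 254  -2   0]
300 [100 104   0   0  14  13  30  78  84  81  79  75 116 122 122 117  57   0
  -2   1 240 251 259 267 269 270 270 271]
320 [316 316 316 316 317 316 317 317 316 317 317 317 317 317 316 315 317 316
 317 316 317 316 316 316 316 317 316 317]
340 [319 319 319 320 320 319 319 318 320 319 319 320 320 319 319 318 320 319
 320 320 320 319 319 320 319 319 319 320]
360 [119 105 101 110 109 108 125 135 139 143 141 140 140 140 141 140 140 140
 134  -1  -1   0   1   1   0 280 287 291]
380 [ -2   1  -1  -1  -1  98 134 135 140 140 140 141 140 141 141 140 140 135
   1   0  -1  -1  -2  -1  -2   0 288 292]
```

View pics/zw.png

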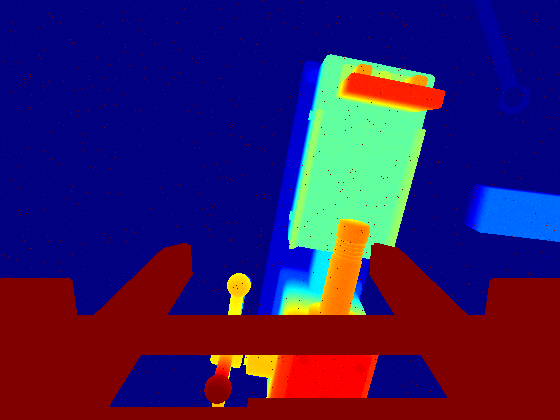

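Run:
```python
from h import *
c=load('wrist0'); P=cloud(c)
Q=P[60:312,260:450].reshape(-1,3); 
def fit(A):
    m=np.median(A,0)
    for _ in range(5):
        mm=A.mean(0); d=np.linalg.svd(A-mm,full_matrices=False)[2][0]; d=d*np.sign(d[1]); r=(A-mm)@np.array([d[1],-d[0]]); A=A[abs(r)<max(2*r.std(),.001)]
    return mm,d,np.degrees(np.arctan2(-d[0],d[1])),r.std(),len(A)
# ram: ridge
R=Q[(Q[:,2]>.100)&(Q[:,2]<.126)&(Q[:,1]<0.12)]; R=R[R[:,0]>0.5]
R=R[(R[:,0]<.66)]
print('ram',fit(R[:,:2]),R.min(0),R.max(0))
t=R[R[:,2]>.119]; ra=fit(t[:,:2]); print('ram top',ra)
a=np.radians(-13)
m=(Q[:,2]>.082)&(Q[:,2]<.088)&(Q[:,1]>.08)
L=Q[m]; d=ra[1]; s=(L[:,:2]-ra[0])@np.array([d[1],-d[0]])
print(np.histogram(s,bins=np.arange(-.06,.0601,.004)))
for g in (s<-.03)&(s>-.05),(s>.03)&(s<.05):
    print(fit(L[g][:,:2]), s[g].mean(), np.percentile(s[g],[5,95]))
# end stop
S=Q[(Q[:,2]>.131)&(Q[:,2]<.14)&(Q[:,1]>.2)]
print('stop',fit(S[:,:2]),S.min(0),S.max(0))
Tb=Q[(Q[:,2]>.072)&(Q[:,2]<.079)&(Q[:,1]>.08)]
print(cv2.minAreaRect((Tb[:,:2]*1000).astype(np.float32)))
# along axis extents of rails, table, stop
for n,X in ('rail',L),('stop',S),('tab',Tb),('ram',R): 
    q=(X[:,:2]-ra[0])@d; print(n,np.percentile(q,[.5,2,50,98,99.5]))
```

```text
ram (array([ 0.60157554, -0.02997969]), array([0.20283584, 0.97921276]), np.float64(-11.702840463510412), np.float64(0.0068453518985912756), 3064) [ 0.55620612 -0.08464018  0.10001054] [0.6556762  0.11214969 0.12581349]
ram top (array([ 0.60243164, -0.03649468]), array([0.17659223, 0.9842841 ]), np.float64(-10.171329476137682), np.float64(0.0041897797840847635), 1494)
(array([ 0,  0,  0,  0, 24,  3,  0, 86, 70, 31,  4,  5,  4, 36, 16,  4,  8,
       38, 40, 32, 12,  5,  3,  0,  0,  0,  0,  0,  0,  0]), array([-6.00000000e-02, -5.60000000e-02, -5.20000000e-02, -4.80000000e-02,
       -4.40000000e-02, -4.00000000e-02, -3.60000000e-02, -3.20000000e-02,
       -2.80000000e-02, -2.40000000e-02, -2.00000000e-02, -1.60000000e-02,
       -1.20000000e-02, -8.00000000e-03, -4.00000000e-03,  5.55111512e-17,
        4.00000000e-03,  8.00000000e-03,  1.20000000e-02,  1.60000000e-02,
        2.00000000e-02,  2.40000000e-02,  2.80000000e-02,  3.20000000e-02,
        3.60000000e-02,  4.00000000e-02,  4.40000000e-02,  4.80000000e-02,
        5.20000000e-02,  5.60000000e-02,  6.00000000e-02]))
(array([0.58951136, 0.09544467]), array([0.50817356, 0.86125468]), np.float64(-30.542248156689244), np.float64(0.0014969829232651523), 55) -0.03533678993940942 [-0.0433897 -0.0301827]
(array([0.65512306, 0.08127561]), array([0., 0.]), np.float64(-0.0), np.float64(0.0), 1) 0.03106600640290192 [0.03106601 0.03106601]
  return _methods._mean(a, axis=axis, dtype=dtype,
  ret = um.true_divide(
<stdin>:7: RuntimeWarning: Mean of empty slice.
Traceback (most recent call last):
IndexError: index 0 is out of bounds for axis 0 with size 0
```

Run:
```python
from h import *
c=load('wrist0'); P=cloud(c); Z=P[...,2]
L=[];R=[]
for v in range(125,225,1):
    row=[u for u in range(280,440) if .0815<Z[v,u]<.089]
    l=[u for u in row if u<340]; r=[u for u in row if u>370]
    if len(l)>1: L.append(P[v,l][:,:2].mean(0))
    if len(r)>1: R.append(P[v,r][:,:2].mean(0))
L=np.array(L);R=np.array(R)
def line(A):
    k=np.ones(len(A),bool)
    for _ in range(6):
        p=np.polyfit(A[k,1],A[k,0],1); r=A[:,0]-np.polyval(p,A[:,1]); k=abs(r)<max(2*r[k].std(),.0008)
    return p,r[k].std(),k.sum()
print(len(L),line(L),len(R),line(R))
# ram axis: sides per row
M=[]
for v in range(224,312):
    row=[u for u in range(312,375) if .100<Z[v,u]<.126]
    if len(row)>8:
        g=np.array([P[v,u] for u in row]); M.append([g[:,0].mean(),g[:,1].mean(),np.ptp(g[:,0]),g[g[:,2].argmax(),0]])
M=np.array(M); print(line(M[:,:2]),M[::10])
S=np.array([P[v,u] for v in range(65,110) for u in range(335,450) if .131<Z[v,u]<.14])
r=cv2.minAreaRect((S[:,:2]*1000).astype(np.float32)); print('stop',r,cv2.boxPoints(r))
```

```text
100 (array([0.18651991, 0.56595926]), np.float64(0.00022294150202161733), np.int64(100)) 96 (array([0.18498446, 0.65267948]), np.float64(0.00023837516513010114), np.int64(96))
(array([0.19131949, 0.60754558]), np.float64(0.00027911021449456003), np.int64(79)) [[ 0.60633012 -0.00358475  0.02272092  0.60246032]
 [ 0.60523762 -0.01023225  0.02343723  0.60904103]
 [ 0.60437142 -0.01925992  0.02244949  0.6007685 ]
 [ 0.60238994 -0.02688967  0.02229362  0.60315399]
 [ 0.60052055 -0.03459551  0.02331967  0.60488893]
 [ 0.59933599 -0.04302483  0.02376808  0.60448691]
 [ 0.59767287 -0.05141431  0.02314443  0.60027932]
 [ 0.59602378 -0.06004115  0.02386087  0.60133659]
 [ 0.59336898 -0.06919579  0.02849095  0.59225603]]
stop ((626.9990234375, 92.48858642578125), (12.282756805419922, 64.35559844970703), 79.50469207763672) [[594.2409    92.311295]
 [657.51984   80.58861 ]
 [659.75714   92.66588 ]
 [596.4782   104.388565]]
```

Run:
```python
from h import *
d=np.array([.1826,.9832]); e=np.array([d[1],-d[0]]); o=np.array([.609,0])
c=load('wrist0'); P=cloud(c); Z=P[...,2]
S=(P[...,:2]-o)@d; X=(P[...,:2]-o)@e
im=cv2.imread('pics/wrist0.png')
def prof(n,m):
    print(n,m.sum(),'s',np.percentile(S[m],[0,1,3,50,97,99,100]).round(4),'x',np.percentile(X[m],[0,2,50,98,100]).round(4))
b=np.zeros_like(Z,bool); b[:312,240:460]=1
prof('railL',b&(Z>.082)&(Z<.089)&(X<-.035)&(X>-.05)&(S>-.03))
prof('railR',b&(Z>.082)&(Z<.089)&(X>.035)&(X<.05)&(S>-.03))
prof('foot',b&(Z>.010)&(Z<.018)&(X<-.04)&(X>-.062))
prof('table',b&(Z>.072)&(Z<.079)&(abs(X)<.06)&(S>-.01))
prof('stop',b&(Z>.131)&(Z<.14)&(S>.05))
h=np.zeros_like(b); h[355:405,250:400]=1
prof('head',h&(Z>.13)&(Z<.15))
c2=load('scene0'); P=cloud(c2); Z=P[...,2]; S=(P[...,:2]-o)@d; X=(P[...,:2]-o)@e
b=np.zeros_like(Z,bool); b[140:240,260:420]=1
prof('s foot',b&(Z>.010)&(Z<.018)&(X>-.09)&(X<.09)&(S<.2))
prof('s stop',b&(Z>.131)&(Z<.14)&(S>.05))
prof('s head',b&(Z>.143)&(Z<.155)&(abs(X)<.06))
prof('s table',b&(Z>.072)&(Z<.079)&(abs(X)<.05)&(S>0))
prof('s ram',b&(Z>.10)&(Z<.126)&(abs(X)<.016)&(S>-.1)&(S<.06))
```

```text
railL 707 s [-0.03   -0.029  -0.0265  0.0262  0.0743  0.0762  0.0771] x [-0.0447 -0.0445 -0.0424 -0.0399 -0.0395]
railR 732 s [-0.0235 -0.0225 -0.0205  0.0294  0.0749  0.0764  0.0775] x [0.0401 0.0407 0.0428 0.0457 0.0461]
foot 3548 s [-0.1452 -0.1401 -0.1332 -0.0048  0.1179  0.1225  0.1251] x [-0.0595 -0.0589 -0.0519 -0.0429 -0.0401]
table 12447 s [-0.01   -0.0083 -0.0058  0.0489  0.1178  0.1198  0.1213] x [-0.0454 -0.0438 -0.0018  0.0397  0.0464]
stop 1898 s [0.0881 0.0883 0.0884 0.0939 0.0997 0.1001 0.1004] x [-0.0314 -0.0304 -0.0003  0.0305  0.033 ]
head 4088 s [-0.1556 -0.1486 -0.1436 -0.1217 -0.101  -0.0994 -0.0979] x [-0.0377 -0.0361 -0.0022  0.0355  0.0376]
s foot 550 s [-0.4479 -0.4458 -0.4427 -0.0252  0.1228  0.1241  0.1255] x [-0.0642 -0.0619 -0.0487  0.0511  0.0884]
s stop 81 s [0.0853 0.0853 0.0856 0.0934 0.0987 0.0994 0.0998] x [-0.0348 -0.0337 -0.0006  0.0313  0.0347]
s head 110 s [-0.1869 -0.1857 -0.1846 -0.1476 -0.105  -0.1029 -0.1007] x [-0.0384 -0.0334 -0.0083  0.0237  0.027 ]
s table 389 s [1.000e-04 3.000e-04 3.600e-03 4.550e-02 1.183e-01 1.191e-01 1.203e-01] x [-0.0489 -0.0474 -0.015   0.0417  0.0439]
s ram 228 s [-0.0949 -0.0916 -0.0879 -0.0453 -0.0053 -0.0044 -0.0026] x [-0.0152 -0.0148 -0.007   0.0106  0.0157]
```

```bash
python3 -m creep '[[[1,0,0],0,1],[[2,-0.2,0],0,1],[[3,-0.3,0],0,1],[[4,-0.4,0.2],0,1],[[5,-0.5,0.3],0,1],[[5.7,-0.55,0.4],0,1],[[6,-0.55,0.4],0,1],[[6,-0.55,0.4],0,1],[[6,-0.55,0.4],0,1]]'
python3 - <<'E'
from h import *
o,c=shot('wrist','w1'); print(o['ee_pos'],o['eef_rot'],o['time_s'],o['force'])
P=cloud(c);Z=P[...,2]
for n,(a,b) in {'foot':(.006,.014),'all':(.006,.065)}.items():
    m=((Z>a)&(Z<b)&(abs(P[...,0]-.52)<.07)&(abs(P[...,1]-.31)<.07)).astype(np.uint8)
    k,l,st,_=cv2.connectedComponentsWithStats(m); print(st[st[:,4]>100])
    cv2.imwrite(f'pics/m_{n}.png',m*255)
    Q=P[m>0][:,:2]; print(n,cv2.minAreaRect((Q*1000).astype(np.float32)))
E
```

```text
time_s: 1.05
ee_pos: [0.5228, 0.2989, 0.2045]
eef_rot: [3.142, 0.0, 1.57]
force: [0.0, -1.1, -0.7]
grip_width: 0.0937
[0.52280839 0.29892926 0.20449426] [3.14157554e+00 3.15101853e-04 1.57036453e+00] 1.05 [ 0.00123865 -1.11439185 -0.71071257]Traceback (most recent call last):
  File "<stdin>", line 3, in <module>
  File "h.py", line 15, in cloud
    P=np.stack([(u-c['cx'])/f*d,(v-c['cy'])/f*d,d],-1); t=T(c); return P@t[:3,:3].T+t[:3,3]
                                                          ~^^^
  File "h.py", line 12, in T
    W=np.eye(4); W[:3,:3]=Ro.from_euler('xyz',c['rot']).as_matrix(); W[:3,3]=c['ee']; return W@c['hand_eye']
                                              ~^^^^^^^
KeyError: 'rot'
```

View pics/w1.png

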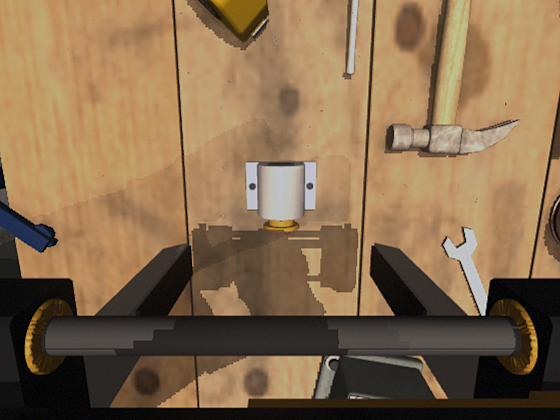

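Run:
```python
from h import *
c=load('w1'); P=cloud(c);Z=P[...,2]
m0=(abs(P[...,0]-.52)<.07)&(abs(P[...,1]-.31)<.07)
for n,(a,b) in {'foot':(.006,.014),'all':(.006,.065),'body':(.02,.065)}.items():
    m=((Z>a)&(Z<b)&m0).astype(np.uint8)
    k,l,st,_=cv2.connectedComponentsWithStats(m); 
    m=np.isin(l,[i for i in range(1,k) if st[i,4]>60])
    Q=P[m][:,:2]; print(n,m.sum(),cv2.minAreaRect((Q*1000).astype(np.float32)),np.percentile(Q,[1,99],axis=0))
for s,lo,hi in ('L',.47,.5),('R',.54,.58):
    m=(Z>.006)&(Z<.014)&m0&(P[...,0]>lo)&(P[...,0]<hi); Q=P[m][:,:2]; 
    r=cv2.minAreaRect((Q*1000).astype(np.float32)); print(s,r,np.percentile(Q,[1,99],axis=0))
Wd=(P[...,2][(abs(P[...,0]-.45)<.02)&m0]); print('bench z',np.median(Wd))
```

```text
foot 1129 ((523.5902099609375, 313.1085205078125), (69.93805694580078, 47.31795120239258), 0.16908730566501617) [[0.48884208 0.28967791]
 [0.55826094 0.33671988]]
all 4182 ((523.34619140625, 306.9527893066406), (69.84551239013672, 60.634666442871094), 1.2706592082977295) [[0.48958771 0.27795421]
 [0.55752874 0.33698758]]
body 3039 ((523.6350708007812, 306.8420104980469), (44.04222106933594, 60.63511657714844), 0.19037730991840363) [[0.5024157  0.27772049]
 [0.54508115 0.33701673]]
L ((494.2626953125, 312.976806640625), (11.250934600830078, 47.21738815307617), 0.252183735370636) [[0.48874254 0.28968614]
 [0.49966757 0.33648881]]
R ((549.7093505859375, 313.2227783203125), (16.80523681640625, 47.541751861572266), 1.3342220783233643) [[0.54578    0.28971645]
 [0.5583858  0.33669565]]
bench z -0.00044622285905046577
```

```bash
python3 -m creep '[[[0.27,0.02,1],0,1],[[0.27,0.02,2],0,1],[[0.27,0.02,2.7],0,1],[[0.27,0.02,3.2],0,1],[[0.27,0.02,3.4],0,1],[[0.27,0.02,3.4],0,1],[[0.27,0.02,3.4],0,0.3],[[0.27,0.02,3.4],0,0.3],[[0.27,0.02,3.4],0,0.3],[[0.27,0.02,3.4],0,0.3],[[0.27,0.02,3.4],0,0.3]]' 35
```

```text
time_s: 2.2
ee_pos: [0.5236, 0.3136, 0.0348]
eef_rot: [3.141, -0.0, 1.571]
force: [0.9, 0.3, 0.1]
grip_width: 0.0574
```

```bash
python3 -m creep '[[[0,0,0],0,0.2],[[0,0,0],0,0.2],[[0,0,0],0,0.2],[[0,0,0],0,0.2],[[0,0,0],0,0.2]]'
```

```text
time_s: 2.7
ee_pos: [0.5234, 0.3135, 0.0345]
eef_rot: [-3.141, 0.0, 1.571]
force: [-1.3, -0.4, 1.9]
grip_width: 0.0433
```

```bash
python3 -m creep '[[[0,0,-0.6],0,0.2],[[0,0,-1.4],0,0.2],[[0,0,-2.2],0.4,0.2],[[0,0,-3],0.8,0.2],[[0,0,-3.2],1.2,0.2],[[0,0,-3.2],1.32,0.2],[[0,0,-3.2],1.32,0.2],[[0,0,-3.2],1.32,0.2]]'
python3 - <<'E'
from h import *
o=telemetry.get_obs();print(o)
p=np.array(o['ee_pos']); d=np.array([.1826,.9832]); O=np.array([.5957,-.0716]); e=np.array([d[1],-d[0]])
R=Ro.from_euler('xyz',o['eef_rot']).as_matrix()
# block origin relative to TCP at grasp: block (.5236,.3131) TCP (.5234,.3135) -> tool x -0.0004, y +.0002
g=np.r_[O+.125*d,0]-np.r_[p[:2],0]
print(g,R.T@g/.05, Ro.from_matrix(R).as_euler('xyz',degrees=True))
E
```

```text
time_s: 3.5
ee_pos: [0.523, 0.3132, 0.1925]
eef_rot: [-3.139, 0.002, 1.388]
force: [0.2, 0.8, -4.5]
grip_width: 0.0441
{'time_s': 3.5, 'qpos': array([ 4.79502620e-01,  4.59831040e-01,  1.37719201e+00, -2.94480149e-05,
        1.30757820e+00,  6.62628050e-01]), 'joint_vel': array([ 0.00089443, -0.00093755, -0.00463152, -0.00027401,  0.00368994,
        0.00305841]), 'tau': array([ 9.77968069e-03, -6.57332397e+01, -3.75159967e+01,  5.13211603e-02,
       -2.09315575e-02,  4.82249307e-02]), 'ee_pos': array([0.52297295, 0.31317904, 0.19251021]), 'eef_rot': array([-3.13923822e+00,  1.87325278e-03,  1.38768081e+00]), 'force': array([ 0.15108424,  0.82683052, -4.54875165]), 'moment': array([ 0.00826497, -0.00230688, -0.04362514]), 'grip_width': 0.04414605345976099}
[ 0.09555205 -0.26187904  0.        ] [-4.80201712e+00  2.83283527e+00  2.32570151e-03] [-1.79865101e+02  1.07329478e-01  7.95082536e+01]
```

```bash
python3 -m creep '[[[-0.6,0.4,0],0,0.2],[[-1.4,0.8,0],0,0.2],[[-2.2,1.3,0],0,0.2],[[-3,1.8,0],0,0.2],[[-3.8,2.3,0],0,0.2],[[-4.5,2.7,0],0,0.2],[[-4.8,2.83,0],0,0.2],[[-4.8,2.83,0],0,0.2],[[-4.8,2.83,0.6],0,0.2],[[-4.8,2.83,0.6],0,0.2]]'
python3 - <<'E'
from h import *
o,c=shot('side','s1'); o,c=shot('wrist','w2'); o,c=shot('scene','sc1')
p=np.array(o['ee_pos']); d=np.array([.1826,.9832]); O=np.array([.5957,-.0716]); R=Ro.from_euler('xyz',o['eef_rot']).as_matrix()
g=np.r_[O+.125*d,0]-np.r_[p[:2],0]; print(p,R.T@g/.05,o['eef_rot'],o['force'])
a=cv2.imread('pics/side0.png');b=cv2.imread('pics/s1.png')
im=cv2.resize(b[100:230,230:360],None,fx=4.6,fy=4.6,interpolation=cv2.INTER_CUBIC); cv2.imwrite('pics/s1c.png',im)
E
```

```text
time_s: 4.5
ee_pos: [0.6166, 0.0527, 0.1603]
eef_rot: [-3.135, 0.001, 1.388]
force: [-0.2, 0.4, -5.9]
grip_width: 0.0439
[0.61816483 0.05267513 0.16421225] [-2.57341967e-02  1.20843697e-02 -1.46782770e-05] [-3.13991853e+00  2.15760952e-04  1.38793547e+00] [-0.58674785 -0.8860106  -4.03179108]
```

View pics/s1c.png

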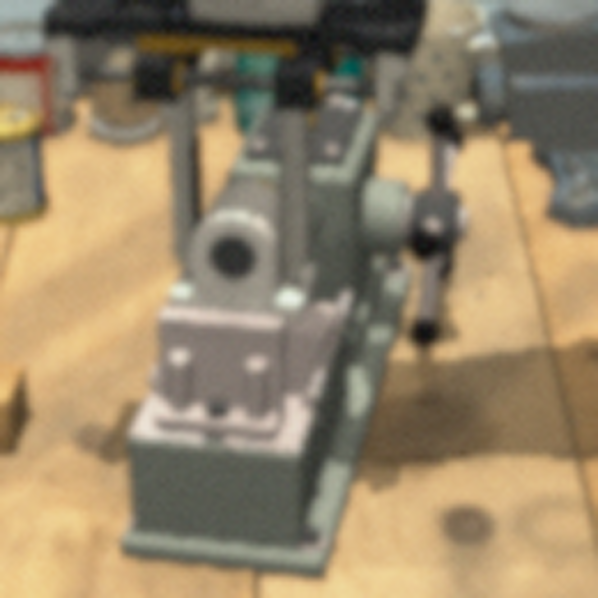

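View pics/w2.png

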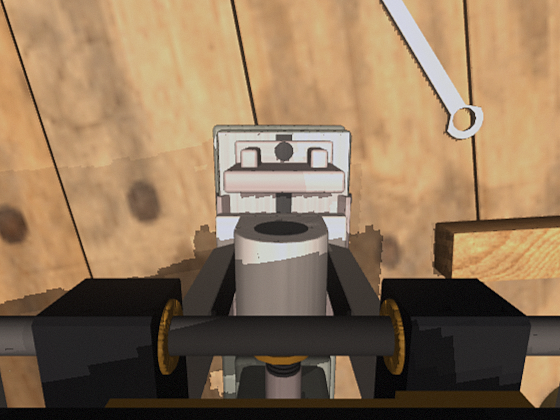

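Run:
```python
from h import *
c=load('w2');P=cloud(c);Z=P[...,2]
d=np.array([.1826,.9832]); O=np.array([.5957,-.0716]); e=np.array([d[1],-d[0]])
S=(P[...,:2]-O)@d; X=(P[...,:2]-O)@e
b=np.zeros_like(Z,bool); b[120:310,190:380]=1
for n,m in {'stop':(Z>.131)&(Z<.14)&(S>.155)&(S<.19),'table':(Z>.07)&(Z<.08)&(S>.175),'blocktop':(Z>.165)&(Z<.19)&(S>.13)&(S<.17),'footblk':(Z>.133)&(Z<.143)&(S<.153)}.items():
    m=m&b; print(n,m.sum(),np.percentile(X[m],[2,50,98]).round(4),np.percentile(S[m],[2,50,98]).round(4))
    if n in('stop','blocktop'):
        print(cv2.minAreaRect((np.c_[X[m],S[m]]*1000).astype(np.float32)))
```

```text
stop 2813 [-0.0294  0.0007  0.0312] [0.1613 0.1674 0.173 ]
((1.0376396179199219, 167.17852783203125), (64.13966369628906, 12.232998847961426), 0.05708761140704155)
table 2119 [-0.0434  0.0007  0.0451] [0.1761 0.1889 0.194 ]
blocktop 6370 [-0.0316 -0.0005  0.0309] [0.1306 0.1385 0.1497]
((-0.34613800048828125, 140.11074829101562), (20.211151123046875, 67.78623962402344), 89.97941589355469)
footblk 1612 [-0.0348 -0.0003  0.0336] [0.1326 0.1452 0.1495]
```

```bash
python3 -m creep '[[[-0.03,0.03,0.3],0,0.2],[[-0.03,0.03,0.6],0,0.2],[[-0.03,0.03,0.8],0,0.2],[[-0.03,0.03,0.95],0,0.2],[[-0.03,0.03,1.0],0,0.2],[[-0.03,0.03,1.03],0,0.2],[[-0.03,0.03,1.03],0,0.2],[[-0.03,0.03,1.03],0,0.2]]'
```

```text
time_s: 5.45
ee_pos: [0.62, 0.0499, 0.1134]
eef_rot: [3.141, -0.0, 1.387]
force: [-0.7, -0.4, -5.0]
grip_width: 0.0437
```

```bash
python3 -m creep '[[[0,0,0.02],0,0.2],[[0,0,0.035],0,0.2],[[0,0,0.05],0,0.2],[[0,0,0.06],0,0.2],[[0,0,0.06],0,0.2]]'
```

```text
time_s: 5.95
ee_pos: [0.6199, 0.0499, 0.1105]
eef_rot: [3.141, -0.0, 1.387]
force: [-2.0, -1.0, 1.8]
grip_width: 0.0437
```

```bash
python3 -m creep '[[[0,0,0],0,0.55],[[0,0,0],0,0.6],[[0,0,0],0,0.6],[[0,0,0],0,0.6],[[0,0,0],0,0.6]]'
```

```text
time_s: 6.45
ee_pos: [0.6199, 0.0499, 0.1099]
eef_rot: [3.142, -0.0, 1.386]
force: [-0.1, 0.0, 0.4]
grip_width: 0.0563
```

Now lift and move back over the wheel region so I can see the block and the wheel.

```bash
python3 -m creep '[[[0,0,-0.5],0,0.6],[[0,0,-1.3],0,0.6],[[0,0,-2],0,0.6],[[-0.6,0,-2.6],0,0.5],[[-1.4,0,-2.8],0,0],[[-2.2,-0.5,-2.8],0,0],[[-3,-1,-2.8],0,0],[[-3.2,-1.5,-2.8],0,0],[[-3.2,-1.6,-2.8],0,0],[[-3.2,-1.6,-2.8],0,0]]'
python3 - <<'E'
from h import *
o,c=shot('side','s3'); o,c=shot('scene','sc3'); o,c=shot('wrist','w3'); print(o)
cv2.imwrite('pics/sc3c.png',np.hstack([cv2.resize(cv2.imread('pics/sc3.png')[130:240,265:405],None,fx=4,fy=4,interpolation=cv2.INTER_CUBIC),]))
P=cloud(c);Z=P[...,2]
d=np.array([.1826,.9832]); O=np.array([.5957,-.0716]); e=np.array([d[1],-d[0]])
S=(P[...,:2]-O)@d; X=(P[...,:2]-O)@e
b=np.zeros_like(Z,bool); b[:312]=1
for n,m in {'blockfoot':(Z>.0835)&(Z<.0885)&(S>.095)&(S<.155)&(abs(X)<.05),'body':(Z>.11)&(Z<.136)&(S>.08)&(S<.155)&(abs(X)<.05),'stop':(Z>.131)&(Z<.14)&(S>.155)&(S<.19)}.items():
    m=m&b; print(n,m.sum(),np.percentile(X[m],[2,50,98]).round(4),np.percentile(S[m],[.5,50,99.5]).round(4),Z[m].max())
    print(cv2.minAreaRect((np.c_[X[m],S[m]]*1000).astype(np.float32)))
E
```

```text
time_s: 7.45
ee_pos: [0.5118, -0.0927, 0.2505]
eef_rot: [3.141, -0.0, 1.386]
force: [1.0, 1.0, -0.0]
grip_width: 0.004
{'time_s': 7.55, 'qpos': array([-2.48615342e-01,  2.14978910e-01,  1.56734917e+00,  8.77188397e-05,
        1.35881552e+00, -6.49299809e-02]), 'joint_vel': array([ 0.00595047,  0.01242565, -0.00358367,  0.00158635, -0.00056553,
       -0.00102145]), 'tau': array([-5.39731532e-01, -4.96568227e+01, -3.53473949e+01,  5.86219970e-02,
        3.77847080e-02, -1.68669769e-03]), 'ee_pos': array([ 0.5125817 , -0.09234457,  0.25005587]), 'eef_rot': array([ 3.14113899e+00, -5.64468809e-05,  1.38709254e+00]), 'force': array([ 0.55085445, -0.40075772, -0.58989679]), 'moment': array([-0.01966466, -0.01692544,  0.00013274]), 'grip_width': 0.00043511986889308046}Traceback (most recent call last):
  File "<stdin>", line 4, in <module>
  File "h.py", line 15, in cloud
    P=np.stack([(u-c['cx'])/f*d,(v-c['cy'])/f*d,d],-1); t=T(c); return P@t[:3,:3].T+t[:3,3]
                                                          ~^^^
  File "h.py", line 12, in T
    W=np.eye(4); W[:3,:3]=Ro.from_euler('xyz',c['rot']).as_matrix(); W[:3,3]=c['ee']; return W@c['hand_eye']
                                              ~^^^^^^^
KeyError: 'rot'
```

View pics/w3.png

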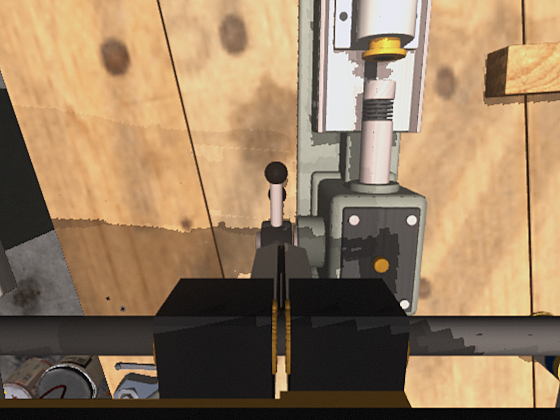

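View pics/sc3c.png

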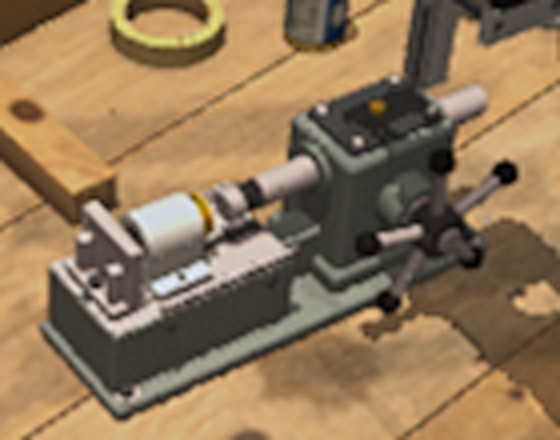

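```bash
cat >> h.py <<'E'
d=np.array([.1826,.9832]); O=np.array([.5957,-.0716]); e=np.array([d[1],-d[0]])
PR=np.eye(4); PR[:2,0]=e; PR[:2,1]=d; PR[:2,3]=O
PI=np.linalg.inv(PR)
def shot(name,fn):
    o=telemetry.get_obs(); c=vision.camera(name); c['ee']=o['ee_pos']; c['rot']=o['eef_rot']
    cv2.imwrite('pics/'+fn+'.png',c['img'][:,:,::-1]); np.savez('pics/'+fn+'.npz',**c); return o,c
def rayx(c,u,v,x):  # press coords hit with plane press x
    f=210/np.tan(np.radians(c['vertical_fov'])/2); t=PI@T(c); r=t[:3,:3]@np.array([(u-c['cx'])/f,(v-c['cy'])/f,1]); return t[:3,3]+r*(x-t[0,3])/r[0]
def cp(c): 
    P=cloud(c); return (P-PR[:3,3])@PR[:3,:3]
def tcp(o): return (np.asarray(o['ee_pos'])-PR[:3,3])@PR[:3,:3]
E
python3 - <<'E'
from h import *
c=load('sc3')
for u,v in [(375.75,170),(391.5,173.3),(383.5,194.3),(362.5,205),(357,190.8)]:
    p=rayx(c,u,v,-.082); y,z=p[1]+.07,p[2]-.086; print(p.round(4),'r',np.hypot(y,z).round(4),'ang',np.degrees(np.arctan2(y,z)).round(1))
o=telemetry.get_obs(); print(tcp(o))
c=load('w3'); c['ee']=o['ee_pos']; c['rot']=o['eef_rot']; P=cp(c); X,S,Z=P[...,0],P[...,1],P[...,2]
b=np.zeros_like(Z,bool); b[:312]=1
for n,m in {'blockfoot':(Z>.0835)&(Z<.0885)&(S>.095)&(S<.155)&(abs(X)<.036),'body':(Z>.11)&(Z<.136)&(S>.075)&(S<.155)&(abs(X)<.05),'ram':(Z>.1)&(Z<.126)&(S>-.05)&(S<.077)&(abs(X)<.02),'ball':(S<-.01)&(S>-.1)&(X<-.07)&(X>-.095)&(Z>.08)&(Z<.2)}.items():
    m=m&b; print(n,m.sum(),np.percentile(X[m],[2,50,98]).round(4),np.percentile(S[m],[.5,50,99.5]).round(4),Z[m].max())
E
```

```text
[-0.082  -0.0678  0.1538] r 0.0678 ang 1.9
[-0.082  -0.1372  0.1102] r 0.0714 ang -70.2
[-0.082  -0.1219  0.0311] r 0.0756 ang -136.6
[-0.082  -0.0393  0.0264] r 0.067 ang 152.8
[-0.082  -0.0068  0.1011] r 0.065 ang 76.6
[-0.07791    -0.03547531  0.24983687]
blockfoot 1000 [-0.0325 -0.0242  0.0356] [0.0991 0.1158 0.1348] 0.0884317510341674
body 3000 [-0.0189 -0.0017  0.0205] [0.0867 0.1054 0.124 ] 0.1327082899845512
ram 3421 [-0.017  -0.0025  0.0136] [-0.0166  0.0266  0.0691] 0.12597387788736247
ball 1134 [-0.0942 -0.0819 -0.0708] [-0.0668 -0.0507 -0.0107] 0.12028542252436653
```

```bash
python3 -m creep '[[[-0.7,-0.08,0.3],0,0],[[-1.2,-0.08,0.8],0,0],[[-1.2,-0.08,1.5],0,0],[[-1.2,-0.08,2],0,0],[[-1.2,-0.08,2.14],0,0],[[-1.2,-0.08,2.14],0,0],[[-1.1,-0.08,2.14],0,0],[[-1.0,-0.08,2.14],0,0],[[-0.9,-0.08,2.14],0,0],[[-0.8,-0.08,2.14],0,0],[[-0.7,-0.08,2.14],0,0]]' 40
python3 -c "
from h import *
o=telemetry.get_obs();print(tcp(o),o['force'],o['eef_rot'])"
```

```text
time_s: 8.7
ee_pos: [0.5017, -0.1262, 0.1433]
eef_rot: [3.141, 0.001, 1.387]
force: [-0.3, -2.8, -0.8]
grip_width: 0.0008
[-0.08247122 -0.07085048  0.14328808] [-0.34672783 -2.81501029 -0.81800116] [3.14091928e+00 5.83119039e-04 1.38661073e+00]
```

```bash
python3 -m creep '[[[0.1,0,0],0,0],[[0.2,0,0],0,0],[[0.3,0,0],0,0],[[0.38,0,0],0,0],[[0.45,0,0],0,0],[[0.45,0,0],0,0]]'
python3 - <<'E'
from h import *
o,c=shot('wrist','w4'); print(tcp(o),o['force'])
P=cp(c);X,S,Z=P[...,0],P[...,1],P[...,2]
b=np.zeros_like(Z,bool); b[:312]=1
m=b&(Z>.1)&(Z<.126)&(S>-.03)&(S<.1)&(abs(X)<.0127); print('ram',np.percentile(S[m],[90,95,98,99,100]).round(4))
m=b&(Z>.1)&(S>.07)&(abs(X)<.017); print('bush',np.percentile(S[m],[0,1,5]).round(4))
for n in ['scene']:
    o,c=shot(n,'sc4')
cv2.imwrite('pics/sc4c.png',cv2.resize(c['img'][130:240,265:405,::-1],None,fx=4,fy=4,interpolation=cv2.INTER_CUBIC))
E
```

```text
time_s: 9.3
ee_pos: [0.5057, -0.1037, 0.143]
eef_rot: [3.142, -0.0, 1.387]
force: [0.1, -0.5, 1.4]
grip_width: 0.0002
[-0.08258604 -0.04803264  0.14300136] [ 0.14899294 -0.49889277  1.421048  ]
ram [0.0699 0.0737 0.0759 0.0766 0.0791]
bush [0.07   0.0701 0.0704]
```

View pics/w4.png

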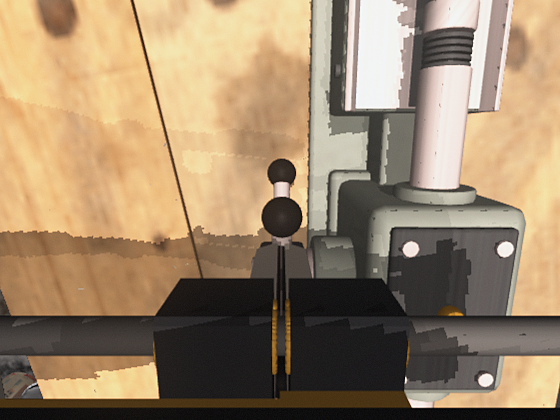

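View pics/sc4c.png

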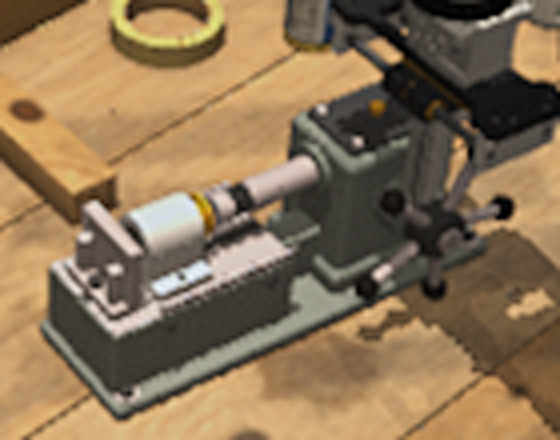

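```bash
python3 -m creep '[[[-0.1,0,0],0,0],[[-0.1,0,-0.6],0,0],[[-0.3,0,-1.1],0,0],[[-1.2,0,-1.15],0,0],[[-1.64,0,-1.1],0,0],[[-1.64,0,-0.6],0,0],[[-1.64,0,-0.1],0,0],[[-1.64,0,0],0,0],[[-1.5,0,0],0,0],[[-1.35,0,0],0,0],[[-1.2,0,0],0,0],[[-1.05,0,0],0,0]]'
python3 -m creep '[[[0.1,0,0],0,0],[[0.2,0,0],0,0],[[0.3,0,0],0,0],[[0.4,0,0],0,0]]'
python3 -m creep '[[[0.1,0,0],0,0],[[0.2,0,0],0,0],[[0.3,0,0],0,0],[[0.4,0,0],0,0],[[0.5,0,0],0,0],[[0.5,0,0],0,0]]'
python3 - <<'E'
from h import *
o,c=shot('scene','sc5'); print(tcp(o),o['force'])
cv2.imwrite('pics/sc5c.png',cv2.resize(c['img'][130:240,265:405,::-1],None,fx=4,fy=4,interpolation=cv2.INTER_CUBIC))
E
```

```text
time_s: 10.6
ee_pos: [0.4966, -0.1553, 0.144]
eef_rot: [3.14, 0.0, 1.387]
force: [-0.9, -3.6, 1.2]
grip_width: 0.0003
time_s: 11.0
ee_pos: [0.4997, -0.1359, 0.1429]
eef_rot: [-3.142, 0.0, 1.386]
force: [-0.5, -1.6, 0.9]
grip_width: 0.0003
time_s: 11.6
ee_pos: [0.5044, -0.1109, 0.1431]
eef_rot: [3.141, -0.001, 1.387]
force: [1.4, -1.2, 0.8]
grip_width: 0.0006
[-0.0825496  -0.05531174  0.14307394] [ 1.39693686 -1.15452662  0.81576538]
```

View pics/sc5c.png

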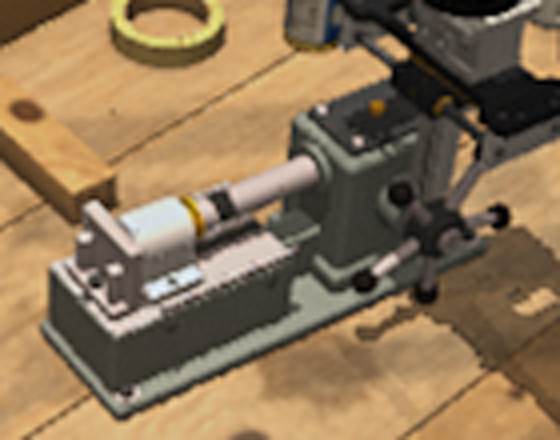

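```bash
python3 -m creep '[[[-0.1,0,0],0,0],[[-0.1,0,-0.6],0,0],[[-0.3,0,-1.1],0,0],[[-1.2,0,-1.15],0,0],[[-1.64,0,-1.1],0,0],[[-1.64,0,-0.7],0,0],[[-1.64,0,-0.3],0,0],[[-1.64,0,-0.24],0,0],[[-1.5,0,-0.24],0,0],[[-1.4,0,-0.24],0,0],[[-1.3,0,-0.24],0,0]]'
python3 -m creep '[[[0.1,0,0],0,0],[[0.2,0,0],0,0],[[0.3,0,0],0,0]]'
python3 -m creep '[[[0.1,0,0],0,0],[[0.2,0,0],0,0],[[0.3,0,0],0,0]]'
python3 - <<'E'
from h import *
o=telemetry.get_obs(); print(tcp(o),o['force'])
E
```

```text
time_s: 12.75
ee_pos: [0.493, -0.1756, 0.1563]
eef_rot: [3.139, 0.001, 1.387]
force: [-0.6, -3.7, 3.2]
grip_width: 0.0004
time_s: 13.05
ee_pos: [0.4953, -0.1603, 0.1552]
eef_rot: [3.141, -0.0, 1.387]
force: [-0.0, -3.5, 2.9]
grip_width: 0.0004
time_s: 13.35
ee_pos: [0.4981, -0.1463, 0.1554]
eef_rot: [3.141, 0.001, 1.386]
force: [-2.0, -8.4, 4.9]
grip_width: 0.0004
[-0.08235377 -0.09126937  0.15539055] [-2.00785788 -8.4323878   4.88559221]
```

```bash
python3 -m creep '[[[0.05,0,0],0,0],[[0.1,0,0],0,0],[[0.15,0,0],0,0]]'
python3 -m creep '[[[0.04,0,0],0,0],[[0.08,0,0],0,0]]'
python3 -m creep '[[[0.03,0,0],0,0],[[0.03,0,0],0,0]]'
python3 - <<'E'
from h import *
o=telemetry.get_obs(); print(tcp(o),o['force'])
E
```

```text
time_s: 13.65
ee_pos: [0.4994, -0.1389, 0.1553]
eef_rot: [3.141, 0.001, 1.386]
force: [-0.7, -7.3, 4.6]
grip_width: 0.0006
time_s: 13.85
ee_pos: [0.5002, -0.135, 0.1553]
eef_rot: [3.141, 0.001, 1.386]
force: [-0.8, -7.4, 4.6]
grip_width: 0.0
time_s: 14.05
ee_pos: [0.5005, -0.1333, 0.1553]
eef_rot: [3.141, 0.001, 1.387]
force: [-0.2, -6.1, 3.2]
grip_width: 0.0003
[-0.08237011 -0.07808163  0.15528003] [-0.2260787  -6.08836487  3.20547085]
```

```bash
python3 -m creep '[[[0.03,0,0],0,0],[[0.06,0,0],0,0]]'
python3 -m creep '[[[0.03,0,0],0,0],[[0.06,0,0],0,0]]'
python3 -m creep '[[[0.03,0,0],0,0],[[0.03,0,0],0,0]]'
```

```text
time_s: 14.25
ee_pos: [0.5009, -0.1305, 0.1552]
eef_rot: [3.141, 0.001, 1.386]
force: [0.1, -6.6, 3.2]
grip_width: 0.0008
time_s: 14.45
ee_pos: [0.5014, -0.1276, 0.155]
eef_rot: [3.141, 0.001, 1.386]
force: [0.3, -5.5, 0.1]
grip_width: 0.0007
time_s: 14.65
ee_pos: [0.5017, -0.126, 0.1548]
eef_rot: [3.141, 0.001, 1.386]
force: [1.4, -6.0, 0.1]
grip_width: -0.0002
```

Run:
```python
from h import *
o,c=shot('side','s6');o,c=shot('scene','sc6'); print(tcp(o),o['force'])
cv2.imwrite('pics/sc6c.png',cv2.resize(c['img'][165:220,275:345,::-1],None,fx=10,fy=10,interpolation=cv2.INTER_CUBIC))
```

```text
[-0.08247937 -0.07064377  0.15481486] [ 1.72474445 -5.95517821  0.56681553]
```

View pics/sc6c.png

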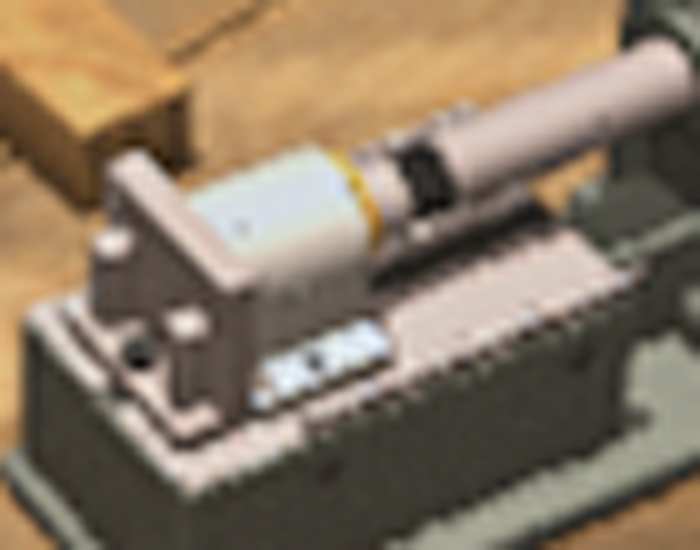

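```bash
python3 -m creep '[[[0.03,0,0],0,0],[[0.03,0,0],0,0]]'
python3 -m creep '[[[0.03,0,0],0,0],[[0.03,0,0],0,0]]'
```

```text
time_s: 14.95
ee_pos: [0.5019, -0.1246, 0.1547]
eef_rot: [3.142, 0.001, 1.386]
force: [1.3, -6.7, -1.6]
grip_width: 0.0009
time_s: 15.15
ee_pos: [0.5021, -0.1232, 0.1545]
eef_rot: [-3.141, 0.001, 1.386]
force: [1.1, -7.5, -2.4]
grip_width: 0.0002
```

```bash
python3 -m creep '[[[0.03,0,0],0,0],[[0.03,0,0],0,0]]'
```

```text
time_s: 15.35
ee_pos: [0.5022, -0.1218, 0.1544]
eef_rot: [-3.141, 0.001, 1.386]
force: [0.6, -8.4, -3.4]
grip_width: 0.0003
```

```bash
python3 -m creep '[[[0.02,0,0],0,0],[[0.02,0,0],0,0]]'
python3 -m creep '[[[0.02,0,0],0,0],[[0.02,0,0],0,0]]'
```

```text
time_s: 15.55
ee_pos: [0.5024, -0.1209, 0.1544]
eef_rot: [-3.141, 0.001, 1.386]
force: [-0.2, -8.4, -2.7]
grip_width: 0.0007
time_s: 15.75
ee_pos: [0.5025, -0.1199, 0.1544]
eef_rot: [-3.141, 0.001, 1.386]
force: [-0.5, -8.4, -3.2]
grip_width: 0.0002
```

```bash
python3 -m creep '[[[0.02,0,0],0,0],[[0.02,0,0],0,0]]'
```

```text
time_s: 15.95
ee_pos: [0.5027, -0.119, 0.1544]
eef_rot: [-3.141, 0.001, 1.386]
force: [0.7, -9.3, -2.7]
grip_width: 0.0004
```

```bash
python3 -m creep '[[[0.02,0,0],0,0],[[0.02,0,0],0,0]]'
python3 -m creep '[[[0.02,0,0],0,0],[[0.02,0,0],0,0]]'
```

```text
time_s: 16.15
ee_pos: [0.5029, -0.118, 0.1544]
eef_rot: [-3.141, 0.001, 1.386]
force: [0.5, -9.0, -2.1]
grip_width: 0.0004
time_s: 16.35
ee_pos: [0.5031, -0.117, 0.1545]
eef_rot: [-3.141, 0.001, 1.386]
force: [0.2, -9.4, -2.1]
grip_width: 0.0004
```

Run:
```python
from h import *
o,c=shot('scene','sc7'); o,c=shot('wrist','w7'); print(tcp(o),o['force'])
im=cv2.imread('pics/sc7.png')
cv2.imwrite('pics/sc7c.png',cv2.resize(im[165:220,275:345],None,fx=10,fy=10,interpolation=cv2.INTER_CUBIC))
```

```text
[-0.08279071 -0.0615704   0.15448252] [ 0.06883821 -9.20067728 -2.31679142]
```

View pics/sc7c.png

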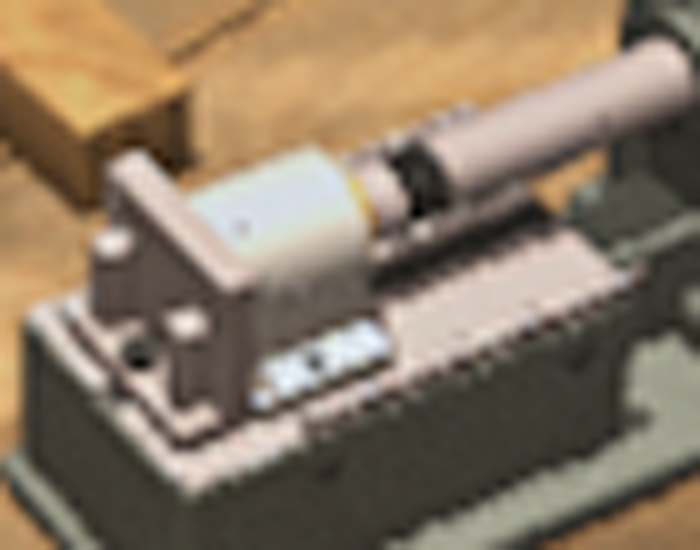

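```bash
python3 -m creep '[[[0.02,0,0],0,0],[[0.02,0,0],0,0]]'
python3 -m creep '[[[0.02,0,0],0,0],[[0.02,0,0],0,0]]'
```

```text
time_s: 16.65
ee_pos: [0.5033, -0.116, 0.1545]
eef_rot: [-3.141, 0.001, 1.386]
force: [-1.6, -8.9, -1.6]
grip_width: 0.0008
time_s: 16.85
ee_pos: [0.5034, -0.1152, 0.1545]
eef_rot: [-3.141, 0.002, 1.386]
force: [-0.6, -10.7, -2.1]
grip_width: 0.0006
```

```bash
python3 -m creep '[[[0.02,0,0],0,0],[[0.02,0,0],0,0]]'
```

```text
time_s: 17.05
ee_pos: [0.5036, -0.1144, 0.1544]
eef_rot: [-3.141, 0.002, 1.386]
force: [-1.2, -11.4, -2.5]
grip_width: 0.0004
```

```bash
python3 -m creep '[[[0.02,0,0],0,0],[[0.02,0,0],0,0]]'
```

```text
time_s: 17.25
ee_pos: [0.5037, -0.1137, 0.1544]
eef_rot: [-3.141, 0.002, 1.386]
force: [-0.9, -13.9, -3.0]
grip_width: 0.0004
```

```bash
python3 -m creep '[[[0.02,0,0],0,0],[[0.02,0,0],0,0]]'
```

```text
time_s: 17.45
ee_pos: [0.5038, -0.1129, 0.1543]
eef_rot: [-3.141, 0.003, 1.386]
force: [-0.3, -15.4, -3.4]
grip_width: 0.0003
```

```bash
python3 -m creep '[[[0.005,0,0],0,0],[[0.005,0,0],0,0],[[0.005,0,0],0,0],[[0.005,0,0],0,0],[[0.005,0,0],0,0],[[0.005,0,0],0,0],[[0.005,0,0],0,0],[[0.005,0,0],0,0],[[0.005,0,0],0,0],[[0.005,0,0],0,0]]'
python3 - <<'E'
from h import *
o,c=shot('scene','sc8'); o,c=shot('side','s8'); o,c=shot('wrist','w8'); print(tcp(o),o['force'])
im=cv2.imread('pics/sc8.png')
cv2.imwrite('pics/sc8c.png',cv2.resize(im[165:220,275:345],None,fx=10,fy=10,interpolation=cv2.INTER_CUBIC))
P=cp(load('sc8'));X,S,Z=P[...,0],P[...,1],P[...,2]
m=(Z>.10)&(Z<.14)&(abs(X)<.025)&(S>.0)&(S<.2)
for x in np.arange(.09,.12,.0015):
    k=m&(abs(S-x)<.00075); print(round(x,4),k.sum(),Z[k].max() if k.any() else 0)
E
```

```text
time_s: 18.45
ee_pos: [0.5038, -0.1128, 0.1544]
eef_rot: [-3.141, 0.003, 1.386]
force: [-1.5, -17.4, -3.5]
grip_width: 0.0006
[-0.08279101 -0.0573054   0.15435907] [ -1.16596771 -16.22496386  -4.37852303]
0.09 1 0.12167368693453262
0.0915 4 0.12300589351504587
0.093 2 0.1250628367279808
0.0945 4 0.12391012909112797
0.096 5 0.12548844435786988
0.0975 2 0.11683016285227532
0.099 4 0.1270959203372063
0.1005 5 0.12445445765160312
0.102 4 0.12784063958475833
0.1035 4 0.12335065569435799
0.105 1 0.11017449526559775
0.1065 2 0.12689613923699905
0.108 2 0.13024726782230134
0.1095 4 0.13134639600633213
0.111 1 0.12532947598732858
0.1125 10 0.1324991081470771
0.114 8 0.13498362777883421
0.1155 6 0.13382707999335752
0.117 4 0.13149211612161715
0.1185 10 0.1299421201132458
```

View pics/sc8c.png

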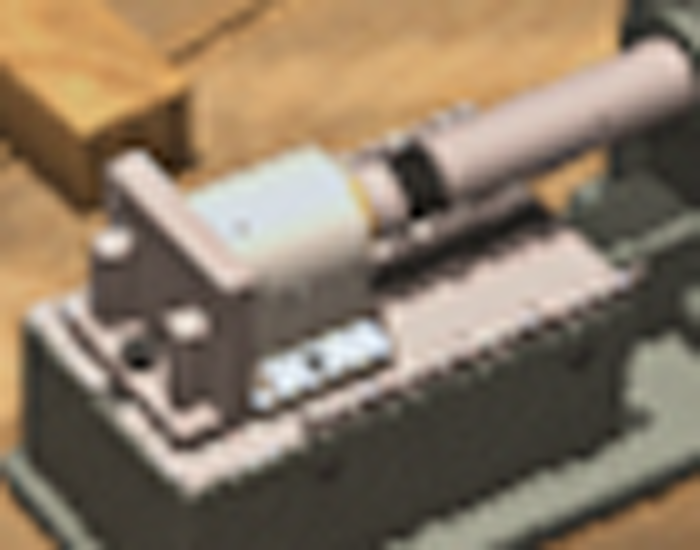

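```bash
python3 -m creep '[[[-0.06,0,0],0,0],[[-0.12,0,0],0,0],[[-0.2,0,0],0,0],[[-0.3,0,0],0,0],[[-0.3,0,-0.5],0,0],[[-0.3,0,-0.9],0,0],[[0.3,0,-0.95],0,0],[[0.9,0,-0.95],0,0],[[0.9,0,-0.95],0,0]]'
python3 - <<'E'
from h import *
o,c=shot('wrist','w9'); print(tcp(o),o['force'])
P=cp(c);X,S,Z=P[...,0],P[...,1],P[...,2]
b=np.zeros_like(Z,bool); b[:312]=1
m=b&(Z>.09)&(Z<.14)&(abs(X)<.004)&(S>.08)&(S<.16)
for x in np.arange(.09,.16,.002):
    k=m&(abs(S-x)<.001); print(round(x,4),k.sum(),Z[k].max().round(4) if k.any() else 0,end='; ')
E
```

```text
time_s: 19.5
ee_pos: [0.5127, -0.0648, 0.2024]
eef_rot: [-3.141, -0.001, 1.389]
force: [-0.8, -0.2, 0.9]
grip_width: 0.0006
[-0.08280621 -0.00851139  0.20240247] [-0.75257144 -0.16416257  0.88569607]
0.09 37 0.1216; 0.092 53 0.1223; 0.094 25 0.1224; 0.096 63 0.1224; 0.098 40 0.1232; 0.1 47 0.1234; 0.102 40 0.1229; 0.104 49 0.1233; 0.106 43 0.1234; 0.108 42 0.1241; 0.11 75 0.1276; 0.112 52 0.1283; 0.114 75 0.1323; 0.116 51 0.1326; 0.118 52 0.1325; 0.12 55 0.1328; 0.122 52 0.1326; 0.124 55 0.1329; 0.126 56 0.1326; 0.128 49 0.1326; 0.13 56 0.1321; 0.132 38 0.1319; 0.134 0 0; 0.136 0 0; 0.138 0 0; 0.14 0 0; 0.142 0 0; 0.144 0 0; 0.146 0 0; 0.148 0 0; 0.15 0 0; 0.152 0 0; 0.154 0 0; 0.156 0 0; 0.158 0 0;
```

View pics/w9.png

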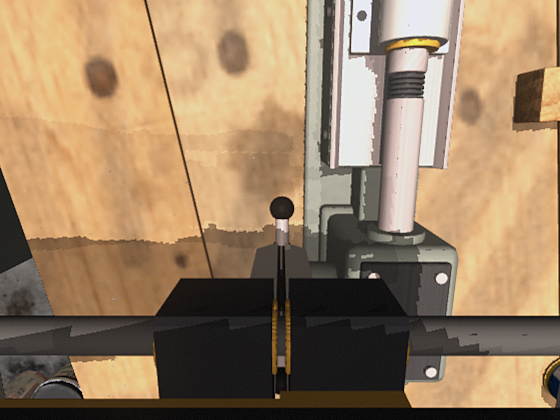

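Run:
```python
from h import *
c=load('w9');P=cp(c); print(P[208,282],P[215,282],P[250,282],P[265,265],P[275,282])
```

```text
[-0.08078884 -0.00010951  0.08833392] [-0.0807621  -0.00621977  0.08607766] [-8.11075117e-02  7.52446676e-05  1.90599828e-01] [-0.088573    0.00134585  0.21472836] [-8.12074085e-02  5.01776431e-05  2.22744330e-01]
```

```bash
python3 -m creep '[[[0,0,0.5],0,0],[[0,0,1],0,0],[[0,0,1.19],0,0],[[0,0,1.19],0,0],[[-0.15,0,1.19],0,0],[[-0.3,0,1.19],0,0],[[-0.42,0,1.19],0,0],[[-0.54,0,1.19],0,0],[[-0.66,0,1.19],0,0],[[-0.78,0,1.19],0,0],[[-0.9,0,1.19],0,0]]'
python3 -m creep '[[[-0.12,0,0],0,0],[[-0.24,0,0],0,0],[[-0.36,0,0],0,0],[[-0.48,0,0],0,0],[[-0.6,0,0],0,0],[[-0.7,0,0],0,0],[[-0.78,0,0],0,0],[[-0.78,0,0],0,0]]'
python3 - <<'E'
from h import *
o,c=shot('scene','sc10'); print(tcp(o),o['force'])
cv2.imwrite('pics/sc10c.png',cv2.resize(c['img'][130:240,265:405,::-1],None,fx=5,fy=5,interpolation=cv2.INTER_CUBIC))
E
```

```text
time_s: 20.65
ee_pos: [0.5042, -0.1119, 0.143]
eef_rot: [-3.142, 0.0, 1.386]
force: [0.9, 2.3, 0.7]
grip_width: 0.0005
time_s: 21.45
ee_pos: [0.4971, -0.1505, 0.1431]
eef_rot: [3.141, 0.001, 1.386]
force: [-0.1, 1.2, 1.0]
grip_width: 0.0003
[-0.08258162 -0.09555116  0.14305377] [-0.10146034  1.15666833  1.0172925 ]
```

View pics/sc10c.png

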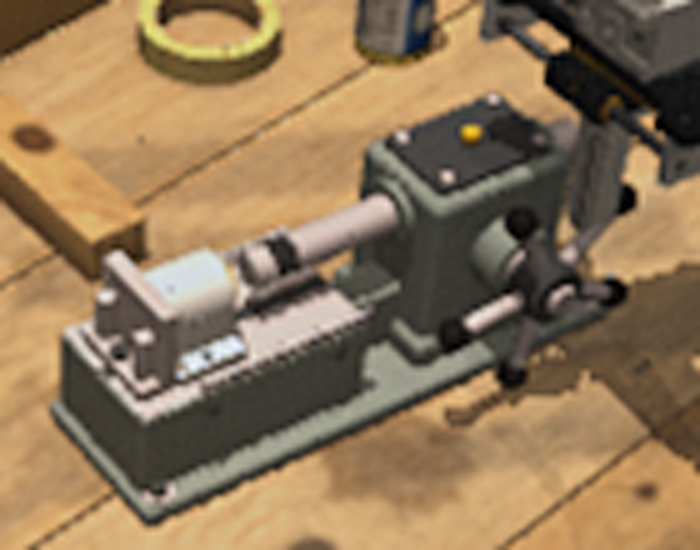

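```bash
python3 -m creep '[[[0.1,0,0],0,0],[[0.12,0,-0.4],0,0],[[0.12,0,-1.2],0,0],[[0.12,0,-2],0,0],[[0.8,0.2,-2.4],0,0],[[1.5,0.6,-2.4],0,0],[[2.1,0.9,-2.4],0,0],[[2.3,1,-2.4],0,0],[[2.3,1,-2.4],0,0],[[2.3,1,-2.4],0,0]]'
python3 - <<'E'
from h import *
o,c=shot('wrist','w11'); print(o['time_s'],tcp(o),o['force'])
cv2.imwrite('pics/w11c.png',cv2.resize(c['img'][0:200,270:470,::-1],None,fx=3,fy=3,interpolation=cv2.INTER_CUBIC))
P=cp(c);X,S,Z=P[...,0],P[...,1],P[...,2]
b=np.zeros_like(Z,bool); b[:312]=1
m=b&(Z>.06)&(Z<.14)&(abs(X)<.003)&(S>.06)&(S<.17)
for x in np.arange(.08,.166,.001):
    k=m&(abs(S-x)<.0005); print(round(x,4),Z[k].max().round(4) if k.any() else 0,end='; ')
k=b&(Z>.083)&(Z<.089)&(S>.105)&(S<.163)&(abs(X)<.0355); print(np.percentile(S[k],[1,99]),np.percentile(X[k],[0.5,99.5]))
E
```

```text
time_s: 22.5
ee_pos: [0.5669, -0.0464, 0.2628]
eef_rot: [-3.141, 0.0, 1.386]
force: [-0.2, 0.1, 0.3]
grip_width: 0.0005
22.5 [-0.03292476  0.01948716  0.2627571 ] [-0.22396396  0.10686844  0.28791184]
0.08 0.1228; 0.081 0.1224; 0.082 0.1221; 0.083 0.1224; 0.084 0.1225; 0.085 0.1227; 0.086 0.1231; 0.087 0.1221; 0.088 0.1225; 0.089 0.1232; 0.09 0.1219; 0.091 0.122; 0.092 0.1221; 0.093 0.0778; 0.094 0.0774; 0.095 0.0771; 0.096 0.0766; 0.097 0.0771; 0.098 0.0761; 0.099 0.0775; 0.1 0.0769; 0.101 0.0765; 0.102 0.0766; 0.103 0.0765; 0.104 0.0775; 0.105 0.0767; 0.106 0.0773; 0.107 0.0771; 0.108 0.0765; 0.109 0.1226; 0.11 0.1272; 0.111 0.1263; 0.112 0.1265; 0.113 0.1301; 0.114 0.1316; 0.115 0.1321; 0.116 0.1325; 0.117 0.1323; 0.118 0.1321; 0.119 0.1315; 0.12 0.1338; 0.121 0.1321; 0.122 0.1322; 0.123 0.1312; 0.124 0.1326; 0.125 0.1322; 0.126 0.1321; 0.127 0.1333; 0.128 0.1319; 0.129 0.1318; 0.13 0.1318; 0.131 0.1325; 0.132 0.1321; 0.133 0.1322; 0.134 0.1313; 0.135 0.1313; 0.136 0.1312; 0.137 0.1322; 0.138 0.1332; 0.139 0.1322; 0.14 0.1324; 0.141 0.1323; 0.142 0.1316; 0.143 0.1313; 0.144 0.1321; 0.145 0.1316; 0.146 0.1326; 0.147 0.1319; 0.148 0.1323; 0.149 0.1319; 0.15 0.132; 0.151 0.1318; 0.152 0.1324; 0.153 0.1329; 0.154 0.1314; 0.155 0.1328; 0.156 0.1315; 0.157 0.1321; 0.158 0.1327; 0.159 0.133; 0.16 0.1317; 0.161 0.1374; 0.162 0.1355; 0.163 0.1359; 0.164 0.1363; 0.165 0.1372; [0.11387974 0.16127349] [-0.03168548  0.03540779]
```

View pics/w11c.png

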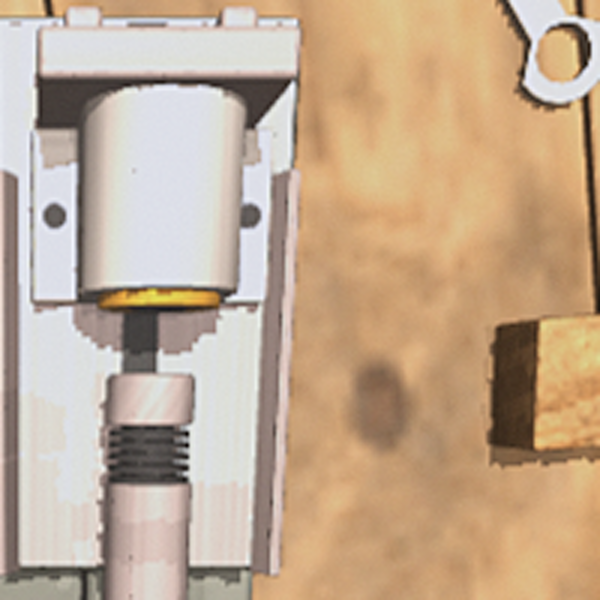

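```bash
python3 -c "
from station import ctrl,telemetry
print(telemetry.get_obs()['time_s'],ctrl.hand_in())"
```

```text
the job is handed in; nothing more can be done
22.55 None
```

I set the block down between the rails with its bush facing the ram and let go. I then pushed the wheel round three spokes until the bush was home, turned it back, and handed the job in at 22.55 s.

- **Final push:** the reading held at about 16–18 N for a second. Its peak was 17.4 N along the push, about 17.8 N overall, so slightly above the 16 N asked for but under the 20 N limit. I estimate that put 55–60 N on the bush; I had no direct reading of the ram force.
- **Bush:** the last wrist depth picture puts the flange face at press y 109 mm and the block's front face at 113 mm. With a 4 mm flange that leaves no gap, to about 1 mm. As a second sign, the force rose sharply with travel at the end, as it would with the bush seated.
- **Block:** it stands between the rails against the end stop, with its origin at about press y 137 mm.
- **Ram and arm:** the ram's nose stands about 16.5 mm clear of the bush. The gripper is clear above the press and touches nothing (wrist force about 0).
- **Not checked:** I never steered near the other tools, but I took no final measurement of their positions. I took the wheel to be at rest without measuring its speed, and the block's tilt was judged only by eye.

None of the checks I made failed or disagreed.

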